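Put the watch bench's jobs away under their dust covers

ROBOT

A 6-joint arm with a two-finger parallel gripper is mounted at the origin on the work surface. World frame = base frame: x ahead of the robot, y to its left, z up, the work surface at z = 0. Lengths are in m, angles in rad, forces in N, time in s.
With the tool pointing down it reaches from about 0.325 to 0.85 m from the base axis. Payload 15.5 kg.
Tool frame: the origin (TCP) lies at the centre of the arm's flange, where the gripper is bolted on; the fingertips stand 191 mm ahead of it and the grasp point (between the pads) lies 172 mm ahead of it (bot.tcp_to_tips is the distance from the TCP to the fingertips, in m); z points along the fingers, x is the direction in which the jaws open and shut, and the axes are right-handed (so a half turn about z gives the same grasp; the last joint's range is limited). The gripper opens to 91 mm and grips with 3 to 60 N. Pads are 32 mm wide; open, the fingers measure 118 mm over their backs; the gripper's body (76 mm by 178 mm) begins 60 mm behind the grasp point.
Start: joints at [1.123, 0.494, 1.345, -0, 1.302, -0.096], TCP at [0.216, 0.587, 0.405] pointing down, gripper open.
Joint ranges: [-2.91, 2.91], [-0.82, 2.16], [0.22, 2.67], [-1.22, 4.37], [0.12, 2.79], [-3.08, 3.08]. Speed limits (rad/s): [1.89, 1.89, 2.57, 3.01, 3.01, 3.01].

INTERFACE

Orientations are given as a unit quaternion [x, y, z, w].
In Python, from rig import bot, vision, order gives the robot as it stands.
- The arm moves only by the tool step_arm, never from a script. Its argument "plan" is a list of rows, each a list of 5 numbers: the shift along the tool's x, y, z as a fraction of full scale, then the turn about the tool's z as a fraction of full scale, then the gripper command: -1 is fully open, 1 is shut, values between are in proportion. In form: [[x, y, z, roll, jaw], ...]. A call has 1 to 20 rows; each row shifts and turns the commanded pose from where the row before left it, along the tool's axes as they then stand; what a row does not reach is not made up. Full scale, the value 1, is 0.04 m for a shift and 5 degrees for a turn. A row lasts 1/12 s, in which the tool goes at most 41.7 mm and 7.16 degrees, less where a joint would pass 70% of its speed; a pose out of reach is approached as far as the arm can. A call with a number of a shift or a turn outside -1 to 1 is refused whole. A call with a gripper value outside its range is refused whole. The fingers move at their own pace and stop on an object; "squeeze" is the grip in N (left out, the last holds). Time passes only in rows, so rows that do not move let the fingers close. It gives the time, the measured TCP pose, the force and the opening at its end, in the units of the state.
- bot.state(): the state, without advancing time (a new reading comes with each control period).
- vision.grab_frame(name): name is "scene" or "top" or "wrist"; returns the picture (400x640x3 uint8, red, green, blue); there is no depth.
- vision.calibration(name): a dict with "fovy" (degrees; the focal length in pixels is half the picture's height over the tangent of half this angle, whatever the lens; pixels are square), "cx", "cy" (the principal point, pixels), "xyz" and "attitude" of the camera in the world. Camera axes: x right, y up, looking along -z (the intrinsics and any distortion apply to the point x, -y, -z); pixel columns grow to the right and rows downward; lengths in m; the calibration is good to about 2 mm. A picture is of the moment at which its call begins: read the wrist's pose just before it. calibration takes no time and is no camera call; for the wrist camera it gives the pose at the moment of the call.
- order.job_done(): hands the job in, once; it reports no verdict.
The state is a dict: "clock": time; "joint_positions": joint angles; "dq": joint speeds; "joint_efforts": joint torques, N m; "tool_pos": TCP position; "orientation": TCP orientation; "force": force on the tool from outside, world axes, zero at the start; "ft_torque": the same for the moment, N m; "opening": opening from 0.0 (shut) to 1.0 (fully open).
Only numpy, scipy, OpenCV 4.12 (cv2) and the standard library are available. Lean on these libraries where they do the work, as an engineer would, in place of code of your own. Each camera call takes 0.05 s, during which the arm holds its last target.

TASK

Put the open jobs away for the night: set the square quartz movement squarely on the square pad of the largest tray and the round pocket-watch movement on the round pad of the middle tray, then cover all three trays, each with the clear dust cover of its own size, centred and fully home on the tray's flange. The small tray already holds its movement. Set everything down rather than dropping it, and leave the oil bottle and the loupe where they stand.

Things in the scene. Friction and masses are not known exactly. Their poses are not given: they have to be found in the camera images.
- tray_large: Largest of three round grey trays, fixed to the bench: flange 132 mm across, its top 8 mm above the bench, then a step 88 mm across, its top at 14 mm. On it a square black pad 60 x 60 mm, top at 15 mm, sides along the tray's x and y, for the quartz movement. A seated cover's rim rests on the flange around the step, 9 mm play all round. Origin: centre of the underside, on the bench; z up.
- tray_medium: Middle of three round grey trays, fixed to the bench: flange 108 mm across, its top 8 mm above the bench, then a step 64 mm across, its top at 14 mm. On it a round black pad 48 mm across, top at 15 mm, for the pocket-watch movement. A seated cover's rim rests on the flange around the step, 9 mm play all round. Origin: centre of the underside, on the bench; z up.
- tray_small: Smallest of three round grey trays, fixed to the bench: flange 84 mm across, its top 8 mm above the bench, then a step 42 mm across, its top at 14 mm. A brass wristwatch movement 26 mm across is already fixed on it (top at 21 mm). A seated cover's rim rests on the flange around the step, 9 mm play all round. Origin: centre of the underside, on the bench; z up.
- cover_large: Largest of three clear stiff dust covers, an open-bottomed dome standing upright: 112 mm across outside, 106 inside, white line round the rim, 46 mm high to its flat top; on that a black cylindrical knob, 18 mm across, 20 mm tall (top 66 mm above the rim), to lift it by. Wall rounds in over the top 16 mm. Origin: centre of the rim plane at the bottom; z up. About 90 g.
- cover_medium: Middle of three clear stiff dust covers, an open-bottomed dome standing upright: 88 mm across outside, 82 inside, white line round the rim, 42 mm high to its flat top; on that a black cylindrical knob, 18 mm across, 20 mm tall (top 62 mm above the rim), to lift it by. Wall rounds in over the top 16 mm. Origin: centre of the rim plane at the bottom; z up. About 70 g.
- cover_small: Smallest of three clear stiff dust covers, an open-bottomed dome standing upright: 66 mm across outside, 60 inside, white line round the rim, 38 mm high to its flat top; on that a black cylindrical knob, 18 mm across, 20 mm tall (top 58 mm above the rim), to lift it by. Wall rounds in over the top 16 mm. Origin: centre of the rim plane at the bottom; z up. About 50 g.
- quartz_movement: Quartz clock movement: a flat square black plastic box 56 x 56 mm and 16 mm high, lying flat, with a thin brass and steel hand shaft 12 mm tall standing up in the middle of its top (28 mm overall). Origin: centre of its underside; x and y along its sides, z up. About 60 g. It is gripped across two facing sides.
- pocket_movement: Pocket-watch movement: a round brass disc 43 mm across and 10 mm thick (12 mm with its bridges), lying flat. Round, so yaw does not matter. Origin: centre of its underside; z up. About 60 g. It is gripped across its edge.
- oil_bottle: Small amber glass bottle with a black cap, 34 mm across and 56 mm tall, standing among the trays: not part of the job, to be left alone. Origin: centre of its underside.
- loupe: Watchmaker's black eye loupe, 33 mm across and 30 mm tall, standing among the trays: not part of the job, to be left alone. Origin: centre of its underside.
Mind the look-alikes: they are no part of the job. Leave any yellow look-alike of the cover_large alone.

How it is judged:
At the end, for the whole second after the job is handed in: Square movement flat on the large tray's pad (12 mm, 0.25 rad of square, any way round), round movement flat on the middle tray's pad (12 mm); each cover level on its own size of tray, rim on the flange within 3 mm, centred within 15 mm; all released and at rest (horizontal distance between quartz_movement and tray_large below 0.012 m and z of quartz_movement in the frame of tray_large between 0.012 and 0.018 m and angle between each of quartz_movement, pocket_movement's own z axis and vertical below 0.1 rad and linear speed of each of quartz_movement, pocket_movement, cover_large, cover_medium, cover_small below 0.02 m/s and (angle between the x axis of quartz_movement and the x axis of tray_large, either way round below 0.25 rad or angle between the x axis of quartz_movement and the y axis of tray_large, either way round below 0.25 rad) and horizontal distance between pocket_movement and tray_medium below 0.012 m and z of pocket_movement in the frame of tray_medium between 0.012 and 0.018 m and horizontal distance between cover_large and tray_large below 0.015 m and z of cover_large in the frame of tray_large between 0.005 and 0.011 m and angle between each of cover_large, cover_medium, cover_small's own z axis and vertical below 0.06 rad and horizontal distance between cover_medium and tray_medium below 0.015 m and z of cover_medium in the frame of tray_medium between 0.005 and 0.011 m and horizontal distance between cover_small and tray_small below 0.015 m and z of cover_small in the frame of tray_small between 0.005 and 0.011 m); the robot touches nothing.
It fails at once if the oil bottle is shifted by more than 3 cm or knocked over (distance of oil_bottle from where it was at the start of the episode above 0.03 m or angle between oil_bottle's own z axis and vertical above 0.5 rad).
It fails at once if the loupe is shifted by more than 3 cm or knocked over (distance of loupe from where it was at the start of the episode above 0.03 m or angle between loupe's own z axis and vertical above 0.5 rad).
It fails at once if a movement or a cover is dropped (falls free of the fingers faster than 0.7 m/s, a fall of some 25 mm) ((linear speed of quartz_movement above 0.7 m/s and contact force between the fingers and quartz_movement below 0.1 N) or (linear speed of pocket_movement above 0.7 m/s and contact force between the fingers and pocket_movement below 0.1 N) or (linear speed of cover_large above 0.7 m/s and contact force between the fingers and cover_large below 0.1 N) or (linear speed of cover_medium above 0.7 m/s and contact force between the fingers and cover_medium below 0.1 N) or (linear speed of cover_small above 0.7 m/s and contact force between the fingers and cover_small below 0.1 N)).
It also fails if it takes over 125 s, if anything falls off the work surface, if the arm or the gripper's body presses on something with over 40 N, if the wrist force passes 120 N, or if a joint passes its speed limit or range.

## Working session

There is one attempt and no reset: what is moved stays moved. The work goes in short steps, Python scripts to look and compute and a tool call to move; the robot and the scene stay as the last step left them, time stands still between calls to the robot, and variables do not carry over. Pictures are saved under pics/ and viewed, and the job is handed in when it is done.

Besides the shell and the picture viewer there is one more tool, called after ">>>" as name(argument=value, ...) on one line, values as JSON. step_arm: Moves the arm, as the interface text tells. Its arguments: {"type":"object","properties":{"plan":{"type":"array"},"squeeze":{"type":"number"}},"required":["plan"]}

```bash
ls; mkdir -p pics; python3 - <<'E'
from rig import bot, vision, order
import cv2
print(bot.state())
for n in ["scene","top","wrist"]:
    print(n,vision.calibration(n))
    im=vision.grab_frame(n); cv2.imwrite(f"pics/{n}0.png",im[:,:,::-1])
E
```

```text
pics
{'clock': 0.0, 'joint_positions': array([ 1.12249838e+00,  4.94207205e-01,  1.34613900e+00,  2.04063357e-05,
        1.30249622e+00, -9.54988502e-02]), 'dq': array([ 6.44819525e-05,  3.11221979e-04,  1.37841546e-03,  1.65365830e-03,
        1.64839726e-03, -9.68905793e-04]), 'joint_efforts': array([-4.23343779e-03, -8.78822351e+01, -3.81866276e+01,  7.02429051e-02,
        5.33551374e-02, -7.94651419e-05]), 'tool_pos': array([0.21588276, 0.58637471, 0.40412052]), 'orientation': array([ 8.20222657e-01,  5.72044056e-01, -5.49128151e-04,  2.98394830e-04]), 'force': array([-0.00353647,  0.65564376, -0.03970163]), 'ft_torque': array([0.01774701, 0.00281405, 0.01680974]), 'opening': 1.0017291994818267}
scene {'fovy': 57.7412944717552, 'cx': 317.35555012204645, 'cy': 200.1139303930187, 'xyz': array([ 0.83226813, -0.48964995,  0.70861636]), 'attitude': array([0.36767808, 0.10192142, 0.23589376, 0.89374436])}
top {'fovy': 51.085463551110536, 'cx': 328.1168769720461, 'cy': 195.35957702475272, 'xyz': array([0.34627667, 0.04871483, 1.20372113]), 'attitude': array([ 0.05836657, -0.04664222, -0.70422146,  0.70603823])}
wrist {'fovy': 67.55993975265108, 'cx': 316.70567670270617, 'cy': 199.26349592738697, 'xyz': array([0.14299974, 0.61189108, 0.38490047]), 'attitude': array([-0.11267525, -0.07831608,  0.56658474,  0.81249776])}
```

View pics/top0.png

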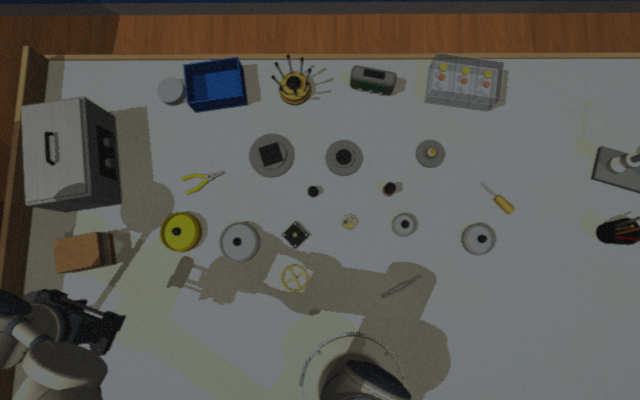

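View pics/scene0.png

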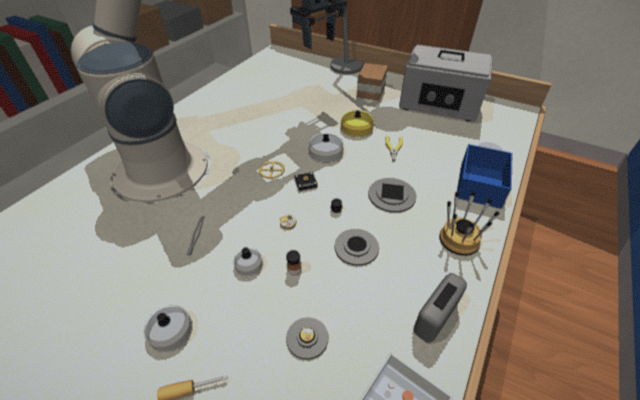

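View pics/wrist0.png

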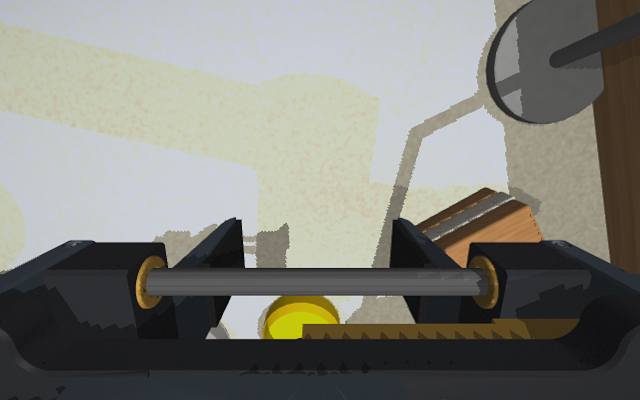

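```bash
cat > h.py <<'E'
import numpy as np,cv2
from rig import bot,vision,order
from scipy.spatial.transform import Rotation as R
def K(c): 
    f=200/np.tan(np.radians(c['fovy'])/2); return f,c['cx'],c['cy']
def back(c,u,v,z):
    f,cx,cy=K(c); d=R.from_quat(c['attitude']).apply([(u-cx)/f,-(v-cy)/f,-1]); p=np.array(c['xyz'])
    return p+d*(z-p[2])/d[2]
def proj(c,P):
    f,cx,cy=K(c); q=R.from_quat(c['attitude']).inv().apply(np.atleast_2d(P)-c['xyz'])
    return np.c_[cx+f*q[:,0]/-q[:,2], cy-f*q[:,1]/-q[:,2]]
def circ(x,y,z,r,n=72):
    t=np.linspace(0,2*np.pi,n,endpoint=False); return np.c_[x+r*np.cos(t),y+r*np.sin(t),0*t+z]
E
python3 - <<'E'
from h import *
im=cv2.imread('pics/top0.png')
c=im[120:270,150:350]; cv2.imwrite('pics/tc1.png',cv2.resize(c,None,fx=4,fy=4,interpolation=cv2.INTER_CUBIC))
c=im[120:270,320:520]; cv2.imwrite('pics/tc2.png',cv2.resize(c,None,fx=4,fy=4,interpolation=cv2.INTER_CUBIC))
E
```

```text
(no output)
```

View pics/tc1.png

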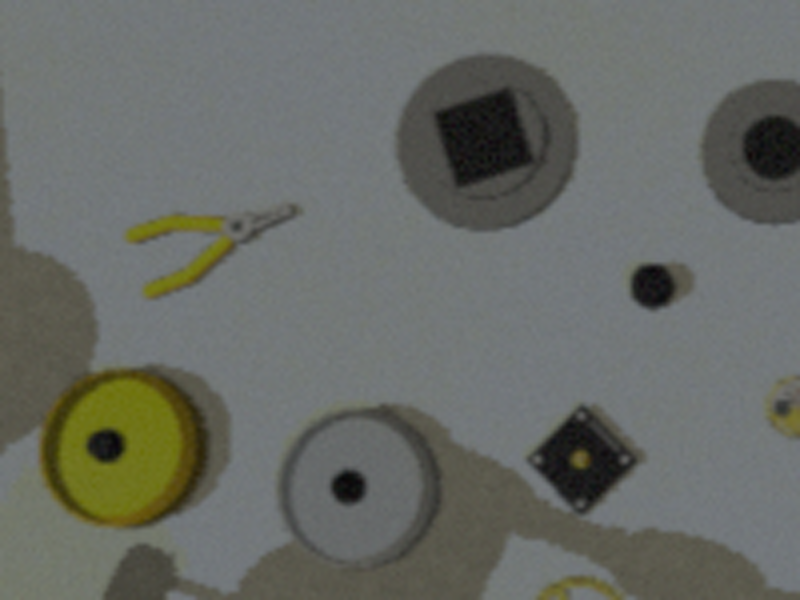

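View pics/tc2.png

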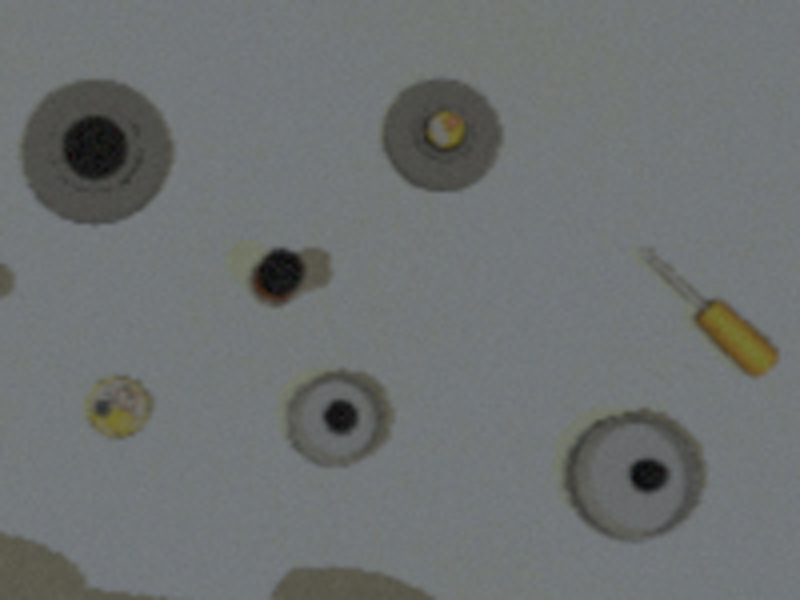

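```bash
cat > m.py <<'E'
from h import *
c=vision.calibration('top'); s=vision.calibration('scene')
it={'tL':(271.75,155.5,.008),'tM':(344.4,157.9,.008),'tS':(430.5,153.75,.008),'cL':(237.2,241.7,.066),'cM':(482.25,238.75,.062),'cS':(405.25,224,.058),'q':(295.3,234.8,.016),'p':(349.75,221.75,.011),'oil':(390,188,.056),'loupe':(313.2,191.2,.03)}
P={}
for k,(u,v,z) in it.items():
    P[k]=back(c,u,v,z); print(k,P[k].round(4),proj(s,P[k]).round(1), np.hypot(*P[k][:2]).round(3))
E
python3 - <<'E'
from m import *
rad={'tL':(.066,.008),'tM':(.054,.008),'tS':(.042,.008),'cL':(.056,0),'cM':(.044,0),'cS':(.033,0),'p':(.0215,.01),'oil':(.017,.056),'loupe':(.0165,.03)}
kn={'cL':.066,'cM':.062,'cS':.058}
for n,cc in(('top',c),('scene',s)):
    im=cv2.imread(f'pics/{n}0.png')
    x0,y0,x1,y1=(200,125,520,275) if n=='top' else (130,120,430,370)
    f=2.5
    im=cv2.resize(im[y0:y1,x0:x1],None,fx=f,fy=f,interpolation=cv2.INTER_CUBIC)
    im=cv2.convertScaleAbs(im,alpha=1.4)
    def dr(pts,col):
        q=(proj(cc,pts)-[x0,y0]+.5)*f; cv2.polylines(im,[q.astype(int)],True,col,1)
    for k,(r,z) in rad.items():
        dr(circ(*P[k][:2],z,r),(0,0,255))
        if k in kn: dr(circ(*P[k][:2],kn[k],.009),(0,255,0))
    cv2.imwrite(f'pics/ov_{n}.png',im)
    # two-view square for q
for nm in ('tL','q'):
    pass
print([back(c,150+a/4,120+b/4,.016).round(4) for a,b in((582,405),(636,460),(580,513),(527,459))])
print([back(c,150+a/4,120+b/4,.015).round(4) for a,b in((437,112),(512,89),(533,162),(459,187))])
E
```

```text
tL [0.6435 0.235  0.008 ] [[390.3 193.1]] 0.685
tM [0.6362 0.0217 0.008 ] [[354.5 245.6]] 0.637
tS [ 0.6486 -0.2297  0.008 ] [[305.2 336. ]] 0.688
cL [0.3891 0.3143 0.066 ] [[324.  135.2]] 0.5
cM [ 0.3993 -0.3487  0.062 ] [[161.4 313.8]] 0.53
cS [ 0.439 -0.143  0.058] [[244.3 248.4]] 0.462
q [0.411  0.1614 0.016 ] [[304.7 179.1]] 0.442
p [0.4488 0.0069 0.011 ] [[286.2 220.4]] 0.449
oil [ 0.539  -0.1035  0.056 ] [[291.6 254.3]] 0.549
loupe [0.5339 0.111  0.03  ] [[334.6 201.6]] 0.545
[array([0.4495, 0.1614, 0.016 ]), array([0.4105, 0.1225, 0.016 ]), array([0.3732, 0.1616, 0.016 ]), array([0.411 , 0.1999, 0.016 ])]
[array([0.6643, 0.2712, 0.015 ]), array([0.6816, 0.2165, 0.015 ]), array([0.6268, 0.2   , 0.015 ]), array([0.6082, 0.2535, 0.015 ])]
```

View pics/ov_top.png

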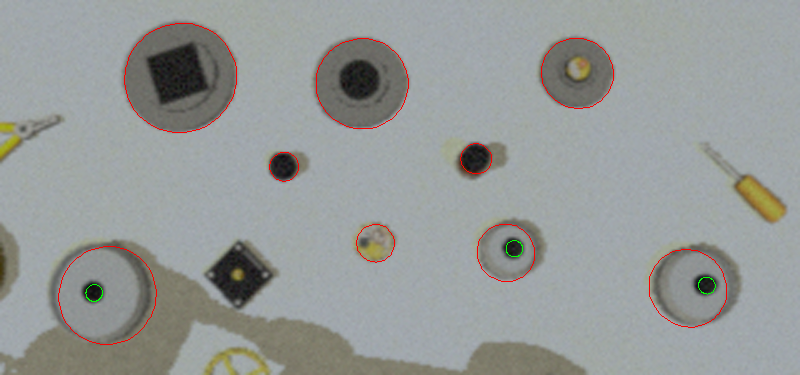

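View pics/ov_scene.png

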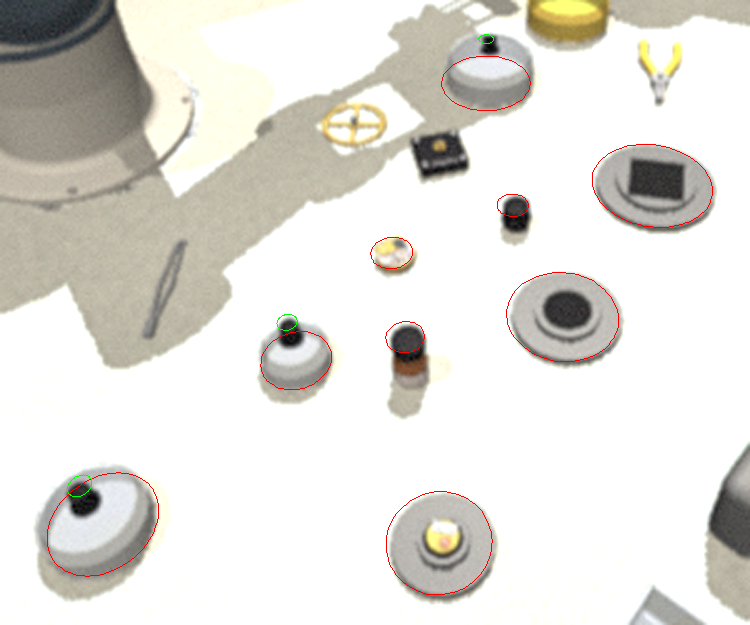

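```bash
cat >> h.py <<'E'
def to(x,y,ztip,th=None):
    s=bot.state(); p=s['tool_pos']; q=s['orientation']; m=R.from_quat(q).as_matrix()
    t0=np.degrees(np.arctan2(m[1,0],m[0,0])); t1=t0 if th is None else th
    a=np.radians(t1); d=np.array([x,y,ztip+.191])-p
    print('clk',round(s['clock'],2),'tips',(p-[0,0,.191]).round(4),'th',t0.round(2),'tilt',np.degrees(np.arccos(-m[2,2])).round(2),'F',s['force'].round(1),'open',round(s['opening'],3),'j6',s['joint_positions'][5].round(2))
    print('roll units',round((t0-t1)/5,3),'then tool xyz units',(d@np.array([[np.cos(a),np.sin(a),0],[np.sin(a),-np.cos(a),0],[0,0,-1]]).T/.04).round(3))
E
python3 -c "
from h import *
to(.411,.1614,.1,45)"
```

```text
clk 0.15 tips [0.2159 0.5864 0.2133] th 69.79 tilt 0.05 F [-0.1  0.4  0.5] open 1.0 j6 -0.1
roll units 4.957 then tool xyz units [-4.065 10.962  2.832]
```

>>> step_arm(plan=[[0,0,0,0.83,-1],[0,0,0,0.83,-1],[0,0,0,0.83,-1],[0,0,0,0.83,-1],[0,0,0,0.83,-1],[0,0,0,0.81,-1],[-0.29,0.783,0.2,0,-1],[-0.29,0.783,0.2,0,-1],[-0.29,0.783,0.2,0,-1],[-0.29,0.783,0.2,0,-1],[-0.29,0.783,0.2,0,-1],[-0.29,0.783,0.2,0,-1],[-0.29,0.783,0.2,0,-1],[-0.29,0.783,0.2,0,-1],[-0.29,0.783,0.2,0,-1],[-0.29,0.783,0.2,0,-1],[-0.29,0.783,0.2,0,-1],[-0.29,0.783,0.2,0,-1],[-0.29,0.783,0.2,0,-1],[-0.29,0.783,0.2,0,-1]])

```text
clock: 1.82
tool_pos: [0.4114, 0.16, 0.2924]
orientation: [0.924, 0.383, 0.0, 0.0]
force: [1.7, 1.0, -0.5]
opening: 0.999
```

```bash
cat >> h.py <<'E'
def snap(n,fn,crop=None,f=1,draw=[]):
    c=vision.calibration(n); im=vision.grab_frame(n)[:,:,::-1].copy()
    x0,y0,x1,y1=crop or (0,0,640,400)
    im=cv2.resize(im[y0:y1,x0:x1],None,fx=f,fy=f,interpolation=cv2.INTER_CUBIC)
    for pts in draw: cv2.polylines(im,[((proj(c,pts)-[x0,y0]+.5)*f).astype(int)],True,(0,0,255),1)
    cv2.imwrite('pics/'+fn+'.png',im)
E
python3 -c "
from h import *
to(.411,.1614,.1,45)
a=.0280*2**.5
sq=np.array([[.411+a,.1614,.016],[.411,.1614+a,.016],[.411-a,.1614,.016],[.411,.1614-a,.016]])
snap('wrist','w1',draw=[sq,circ(.4488,.0069,.01,.0215)])
snap('top','t1')
"
```

```text
clk 1.82 tips [0.4114 0.16   0.1014] th 44.99 tilt 0.0 F [ 1.7  1.  -0.5] open 0.999 j6 -0.55
roll units -0.002 then tool xyz units [ 0.017 -0.032  0.034]
```

View pics/w1.png

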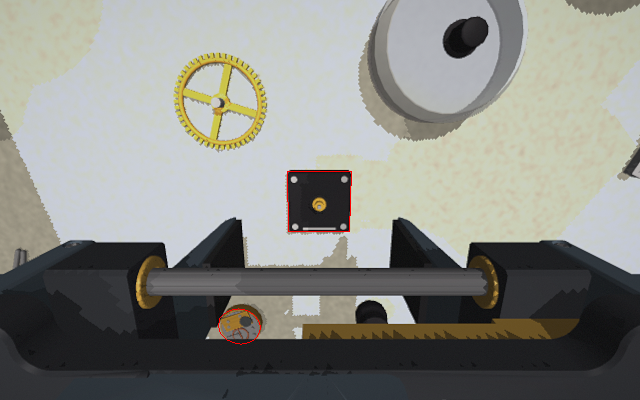

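The wrist view shows the quartz movement at about (319,201), inside my projected square. The pocket movement's predicted outline matches too.

>>> step_arm(plan=[[0,0,0.6,0,-1],[0,0,0.6,0,-1],[0,0,0.6,0,-1],[0.017,-0.032,0.4,0,-1],[0,0,0.2,0,-1],[0,0,0.02,0,-1],[0,0,0,0,0],[0,0,0,0,0.2],[0,0,0,0,0.5],[0,0,0,0,0.5],[0,0,0,0,0.8],[0,0,0,0,1],[0,0,0,0,1],[0,0,0,0,1]], squeeze=20)

```text
clock: 3.08
tool_pos: [0.4108, 0.163, 0.1963]
orientation: [0.924, 0.383, 0.0, 0.0]
force: [-0.9, -0.3, 9.2]
opening: 0.614
```

```bash
python3 -c "
from h import *
to(.645,.2353,.1,17.5)"
```

```text
clk 3.08 tips [0.4108 0.163  0.0053] th 44.98 tilt 0.04 F [-0.9 -0.3  9.2] open 0.614 j6 -0.54
roll units 5.496 then tool xyz units [ 6.129  0.036 -2.367]
```

>>> step_arm(plan=[[0,0,-0.3,0,1],[0,0,-0.7,0,1],[0,0,-0.7,0,1],[0,0,-0.667,0.5,1],[0,0,0,1,1],[0,0,0,1,1],[0,0,0,1,1],[0,0,0,1,1],[0,0,0,0.996,1],[0.4,0.003,0,0,1],[0.7,0.005,0,0,1],[0.8,0.005,0,0,1],[0.8,0.005,0,0,1],[0.8,0.005,0,0,1],[0.8,0.005,0,0,1],[0.8,0.005,0,0,1],[0.7,0,0,0,1],[0.329,0,0,0,1],[0,0,0,0,1]])

```text
clock: 4.67
tool_pos: [0.647, 0.236, 0.2903]
orientation: [0.988, 0.152, 0.001, -0.0]
force: [-1.5, -0.5, -0.3]
opening: 0.61
```

```bash
python3 -c "
from h import *
to(.645,.2353,.019,17.5)
pad=[[0.6643,0.2712,.015],[0.6816,0.2165,.015],[0.6268,0.2,.015],[0.6082,0.2535,.015]]
snap('wrist','w2',draw=[circ(.6435,.235,.008,.066),circ(.6435,.235,.014,.044),np.array(pad)])
"
```

```text
clk 4.67 tips [0.647  0.236  0.0993] th 17.5 tilt 0.09 F [-1.5 -0.5 -0.3] open 0.61 j6 -0.04
roll units -0.0 then tool xyz units [-5.300e-02  1.000e-03  2.007e+00]
```

View pics/w2.png

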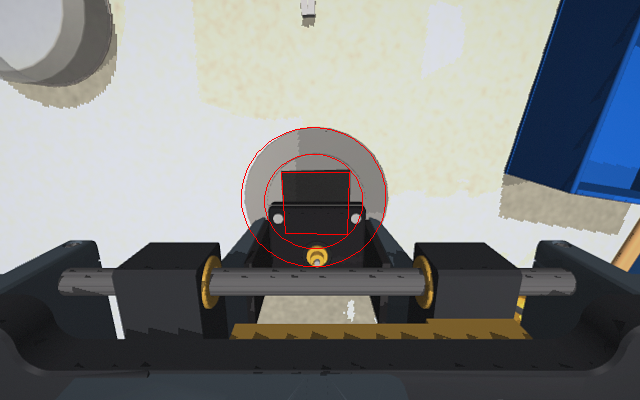

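The held movement is aligned over the large tray, and the overlaid flange, step and pad outlines match. Lowering it now.

>>> step_arm(plan=[[-0.053,0,0.4,0,1],[0,0,0.5,0,1],[0,0,0.5,0,1],[0,0,0.3,0,1],[0,0,0.15,0,1],[0,0,0.08,0,1],[0,0,0.04,0,1],[0,0,0,0,1],[0,0,0,0,1]])

```text
clock: 5.47
tool_pos: [0.643, 0.2349, 0.2127]
orientation: [0.988, 0.152, 0.001, -0.0]
force: [-0.1, -0.1, -0.5]
opening: 0.607
```

```bash
python3 -c "
from h import *
to(.645,.2353,.020,17.5)"
```

```text
clk 5.47 tips [0.643  0.2349 0.0217] th 17.51 tilt 0.07 F [-0.1 -0.1 -0.5] open 0.607 j6 -0.04
roll units 0.001 then tool xyz units [0.05  0.005 0.042]
```

Measured error is within a few mm of the pad. I'll go down slightly more, release, and rise.

>>> step_arm(plan=[[0.03,0,0.03,0,1],[0,0,0.02,0,1],[0,0,0,0,1],[0,0,0,0,1]])

```text
clock: 5.8
tool_pos: [0.6443, 0.2353, 0.2113]
orientation: [0.988, 0.152, 0.001, -0.0]
force: [-3.4, -0.8, 14.5]
opening: 0.613
```

```bash
python3 -c "
from h import *
to(.645,.2353,.020,17.5)"
```

```text
clk 5.8 tips [0.6443 0.2353 0.0203] th 17.51 tilt 0.09 F [-3.4 -0.8 14.5] open 0.613 j6 -0.04
roll units 0.003 then tool xyz units [0.017 0.005 0.007]
```

>>> step_arm(plan=[[0,0,0,0,-0.5],[0,0,0,0,-1],[0,0,0,0,-1],[0,0,0,0,-1],[0,0,-0.3,0,-1],[0,0,-0.6,0,-1],[0,0,-0.6,0,-1],[0,0,-0.6,0,-1]])

```text
clock: 6.47
tool_pos: [0.6439, 0.2351, 0.2955]
orientation: [0.988, 0.152, -0.0, 0.0]
force: [0.4, -0.6, -0.6]
opening: 0.996
```

```bash
python3 -c "
from h import *
to(.4488,.0069,.1,17.5)
snap('top','t3',crop=(220,120,420,270),f=4)"
```

```text
clk 6.47 tips [0.6439 0.2351 0.1045] th 17.5 tilt 0.01 F [ 0.4 -0.6 -0.6] open 0.996 j6 -0.04
roll units 0.001 then tool xyz units [-6.367  3.975  0.112]
```

View pics/t3.png

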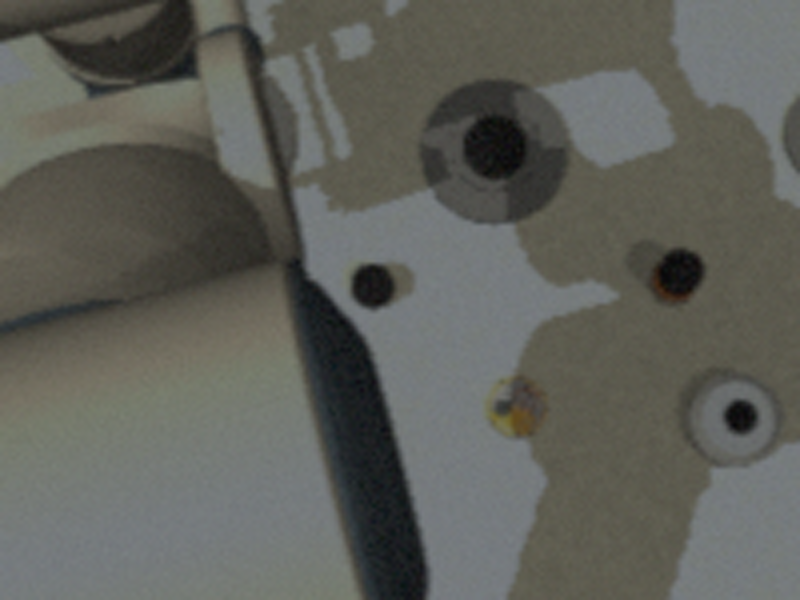

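>>> step_arm(plan=[[-0.367,0.225,0,0,-1],[-0.6,0.375,0,0,-1],[-0.6,0.375,0,0,-1],[-0.6,0.375,0,0,-1],[-0.6,0.375,0,0,-1],[-0.6,0.375,0,0,-1],[-0.6,0.375,0,0,-1],[-0.6,0.375,0,0,-1],[-0.6,0.375,0,0,-1],[-0.6,0.375,0,0,-1],[-0.6,0.375,0.1,0,-1],[0,0,0,0,-1]])

```text
clock: 7.52
tool_pos: [0.4459, 0.0047, 0.2899]
orientation: [0.988, 0.151, -0.001, -0.0]
force: [0.1, 0.3, -0.2]
opening: 1.003
```

```bash
python3 -c "
from h import *
to(.4488,.0069,.004,17.5)
snap('wrist','w4',draw=[circ(.4488,.0069,.01,.0215)])
snap('top','t4',crop=(220,120,420,270),f=4)"
```

```text
clk 7.52 tips [0.4459 0.0047 0.0989] th 17.42 tilt 0.14 F [ 0.1  0.3 -0.2] open 1.003 j6 -0.43
roll units -0.016 then tool xyz units [ 0.086 -0.03   2.373]
```

View pics/w4.png

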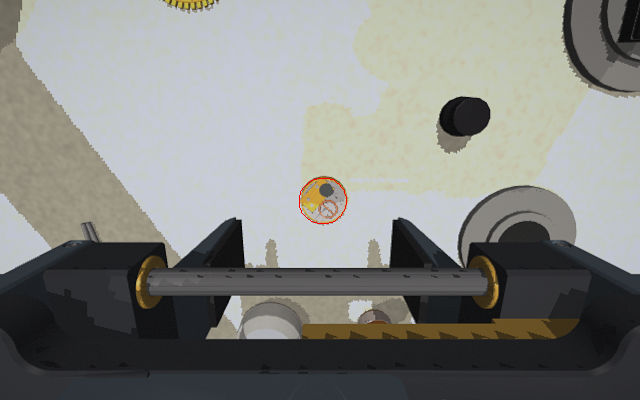

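View pics/t4.png

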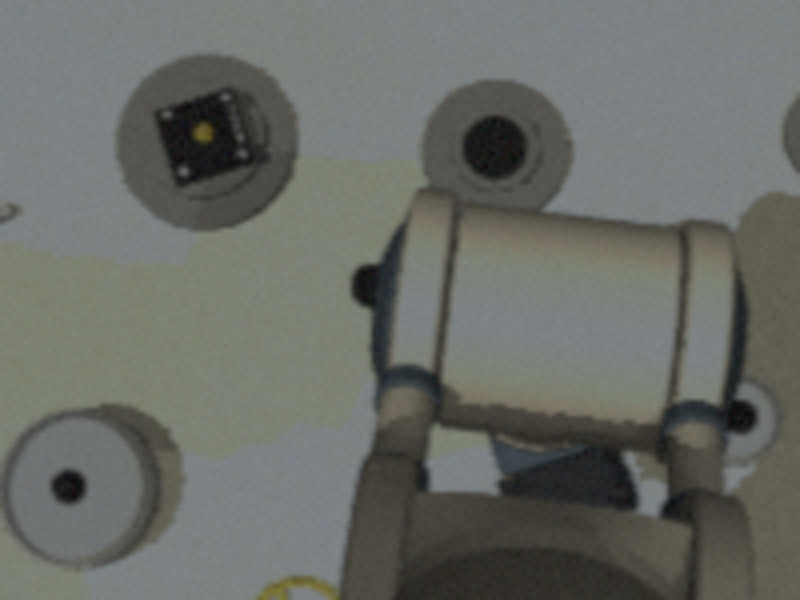

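The quartz movement sits square on its pad in the top view. In the wrist view the pocket movement fits its predicted circle at (322,200).

>>> step_arm(plan=[[0.06,-0.02,0.5,0,-1],[0,0,0.6,0,-1],[0,0,0.6,0,-1],[0,0,0.4,0,-1],[0,0,0.2,0,-1],[0,0,0.06,0,-1],[0,0,0,0,0],[0,0,0,0,0.5],[0,0,0,0,0.5],[0,0,0,0,0.8],[0,0,0,0,1],[0,0,0,0,1],[0,0,0,0,1],[0,0,0,0,1]])

```text
clock: 8.78
tool_pos: [0.451, 0.0084, 0.1955]
orientation: [0.988, 0.152, 0.0, 0.0]
force: [-0.4, 0.5, 3.1]
opening: 0.455
```

```bash
python3 -c "
from h import *
to(.6362,.0217,.1,17.5)"
```

```text
clk 8.78 tips [0.451  0.0084 0.0045] th 17.5 tilt 0.01 F [-0.4  0.5  3.1] open 0.455 j6 -0.42
roll units 0.001 then tool xyz units [ 4.516  1.075 -2.387]
```

>>> step_arm(plan=[[0,0,-0.3,0,1],[0,0,-0.7,0,1],[0,0,-0.7,0,1],[0,0,-0.687,0,1],[0.366,0.075,0,0,1],[0.7,0.167,0,0,1],[0.7,0.167,0,0,1],[0.7,0.167,0,0,1],[0.7,0.167,0,0,1],[0.7,0.167,0,0,1],[0.65,0.165,0,0,1],[0,0,0,0,1],[0,0,0,0,1]])

```text
clock: 9.87
tool_pos: [0.6369, 0.0218, 0.2903]
orientation: [0.988, 0.152, -0.0, -0.0]
force: [-0.5, -0.6, -1.9]
opening: 0.461
```

```bash
python3 -c "
from h import *
c=vision.calibration('top'); print(back(c,343.75,157,.015))
to(.6362,.0217,.0195,17.5)
snap('wrist','w5',draw=[circ(.6362,.0217,.008,.054),circ(.6362,.0217,.015,.024)])"
```

```text
[0.63723234 0.02374075 0.015     ]
clk 9.87 tips [0.6369 0.0218 0.0993] th 17.51 tilt 0.01 F [-0.5 -0.6 -1.9] open 0.461 j6 -0.37
roll units 0.003 then tool xyz units [-0.016 -0.002  1.996]
```

View pics/w5.png

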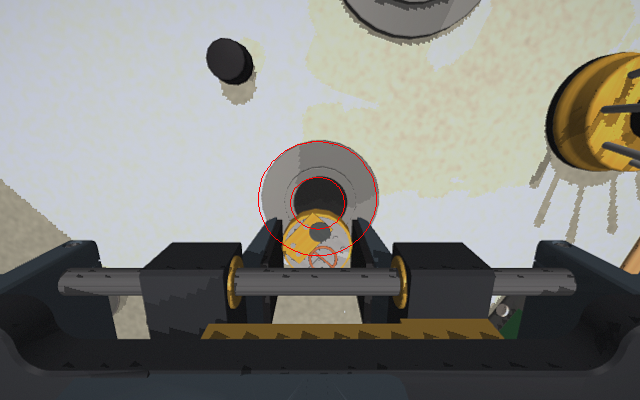

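The disc is held level and the middle tray's outlines match. Lowering.

>>> step_arm(plan=[[0,-0.02,0.4,0,1],[0,0,0.5,0,1],[0,0,0.5,0,1],[0,0,0.3,0,1],[0,0,0.15,0,1],[0,0,0.08,0,1],[0,0,0.05,0,1],[0,0,0.03,0,1],[0,0,0,0,1],[0,0,0,0,1]])

```text
clock: 10.75
tool_pos: [0.6361, 0.0225, 0.2111]
orientation: [0.988, 0.152, 0.0, 0.0]
force: [0.3, 0.8, -0.5]
opening: 0.458
```

```bash
python3 -c "
from h import *
to(.6362,.0217,.0195,17.5)"
```

```text
clk 10.75 tips [0.6361 0.0225 0.0201] th 17.51 tilt 0.05 F [ 0.3  0.8 -0.5] open 0.458 j6 -0.36
roll units 0.001 then tool xyz units [-0.004  0.02   0.016]
```

>>> step_arm(plan=[[0,0,0.025,0,1],[0,0,0.015,0,1],[0,0,0,0,1],[0,0,0,0,-0.2],[0,0,0,0,-0.6],[0,0,0,0,-1],[0,0,0,0,-1],[0,0,0,0,-1],[0,0,-0.3,0,-1],[0,0,-0.6,0,-1],[0,0,-0.6,0,-1],[0,0,-0.7,0,-1]])

```text
clock: 11.75
tool_pos: [0.6356, 0.0225, 0.298]
orientation: [0.988, 0.152, -0.001, -0.0]
force: [0.5, -0.4, 0.1]
opening: 1.001
```

```bash
python3 -c "
from h import *
print('large'); to(.3891,.3143,.12,17.5)
print('small'); to(.439,-.143,.12,17.5)
snap('wrist','w6')
snap('top','t6',crop=(220,120,420,270),f=4)"
```

```text
large
clk 11.75 tips [0.6356 0.0225 0.107 ] th 17.51 tilt 0.07 F [ 0.5 -0.4  0.1] open 1.001 j6 -0.36
roll units 0.001 then tool xyz units [-3.684 -8.81  -0.325]
small
clk 11.75 tips [0.6356 0.0225 0.107 ] th 17.51 tilt 0.07 F [ 0.5 -0.4  0.1] open 1.001 j6 -0.36
roll units 0.001 then tool xyz units [-5.932  2.468 -0.325]
```

View pics/w6.png

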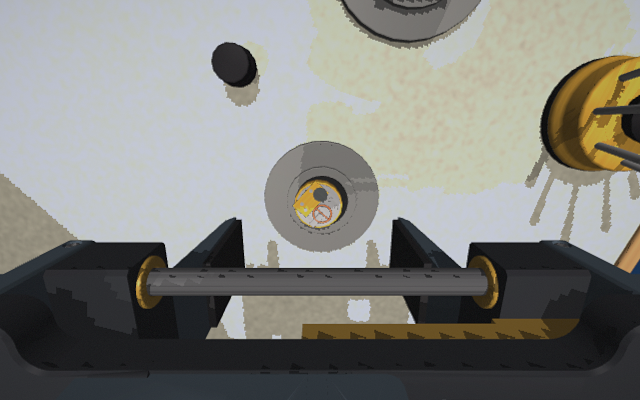

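```bash
python3 -c "
from h import *
c=vision.calibration('wrist')
im=cv2.imread('pics/w6.png'); cv2.imwrite('pics/w6c.png',cv2.resize(im[130:260,250:400],None,fx=5,fy=5))
print(back(c,318.5,204.5,.026),back(c,321.5,195.5,.008))"
```

```text
[0.64005501 0.02143825 0.026     ] [0.64194837 0.02567721 0.008     ]
```

View pics/w6c.png

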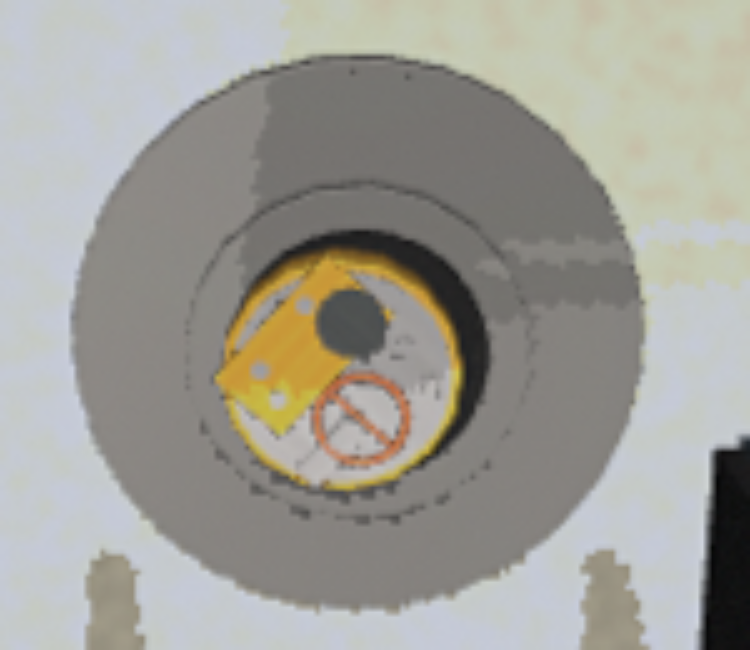

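>>> step_arm(plan=[[-0.33,0.142,-0.1,0,-1],[-0.7,0.291,0,0,-1],[-0.7,0.291,0,0,-1],[-0.7,0.291,0,0,-1],[-0.7,0.291,0,0,-1],[-0.7,0.291,0,0,-1],[-0.7,0.291,0,0,-1],[-0.7,0.29,0,0,-1],[-0.7,0.29,0,0,-1],[0,0,0,0,-1],[0,0,0,0,-1]])

```text
clock: 12.77
tool_pos: [0.4386, -0.1437, 0.3012]
orientation: [0.989, 0.151, -0.0, -0.0]
force: [-0.5, 0.7, -0.2]
opening: 0.998
```

```bash
python3 -c "
from h import *
to(.439,-.143,.0415,17.5)
snap('wrist','w7',draw=[circ(.439,-.143,.058,.009),circ(.439,-.143,0,.033)])"
```

```text
clk 12.77 tips [ 0.4386 -0.1437  0.1102] th 17.37 tilt 0.01 F [-0.5  0.7 -0.2] open 0.998 j6 -0.75
roll units -0.026 then tool xyz units [ 0.016 -0.014  1.718]
```

View pics/w7.png

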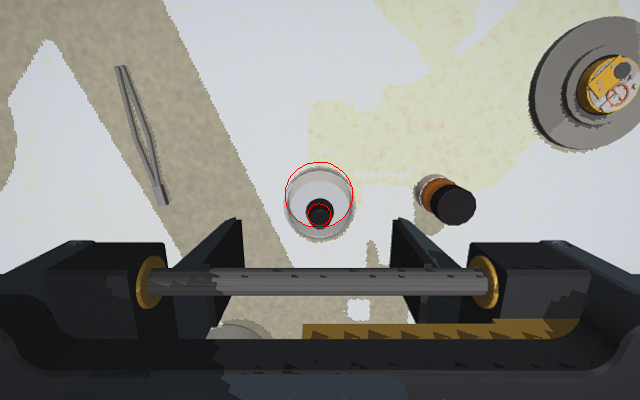

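```bash
python3 -c "
from h import *
im=cv2.imread('pics/w7.png'); cv2.imwrite('pics/w7c.png',cv2.resize(im[140:260,250:400],None,fx=5,fy=5))
s=bot.state(); print(s['clock'])
snap('top','t7',crop=(370,180,470,255),f=8,draw=[circ(.439,-.143,.058,.009),circ(.439,-.143,0,.033)])"
```

```text
12.8167
```

View pics/w7c.png

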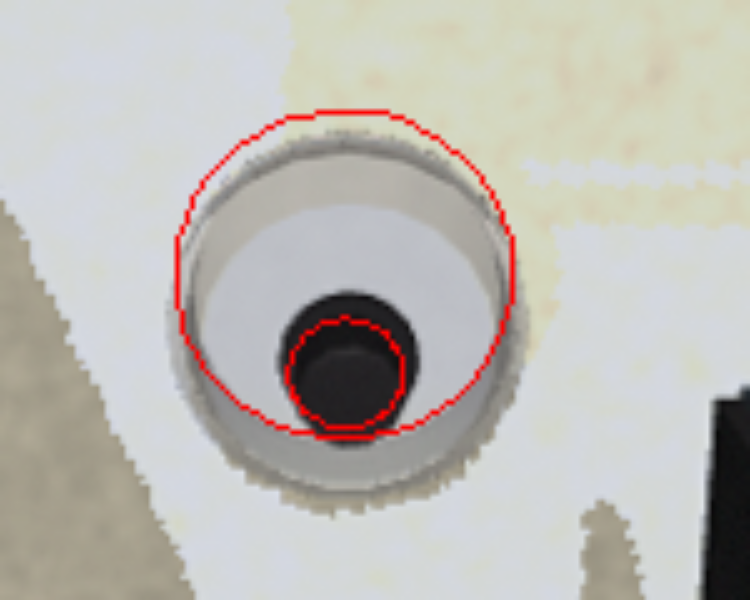

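The cover sits about 3 mm lower in the image (tool +y) than predicted. I'll correct for that, descend and grip.

>>> step_arm(plan=[[0.016,0.06,0.4,0,-1],[0,0,0.5,0,-1],[0,0,0.4,0,-1],[0,0,0.25,0,-1],[0,0,0.13,0,-1],[0,0,0.03,0,-1],[0,0,0,0,-0.3],[0,0,0,0,0],[0,0,0,0,0.3],[0,0,0,0,0.5],[0,0,0,0,0.6],[0,0,0,0,0.7],[0,0,0,0,0.8],[0,0,0,0,1],[0,0,0,0,1],[0,0,0,0,1]])

```text
clock: 14.2
tool_pos: [0.4407, -0.1451, 0.2325]
orientation: [0.988, 0.152, -0.0, 0.0]
force: [-0.0, -0.7, 0.3]
opening: 0.306
```

```bash
python3 -c "
from h import *
to(.6486,-.2297,.141,17.5)"
```

```text
clk 14.2 tips [ 0.4407 -0.1451  0.0415] th 17.5 tilt 0.0 F [-0.  -0.7  0.3] open 0.306 j6 -0.75
roll units 0.001 then tool xyz units [ 4.32   3.58  -2.488]
```

>>> step_arm(plan=[[0,0,0,0,1],[0,0,0,0,1],[0,0,0,0,1],[0,0,0,0,1],[0,0,-0.2,0,1],[0,0,-0.5,0,1],[0,0,-0.6,0,1],[0,0,-0.6,0,1],[0,0,-0.4,0,1],[0,0,-0.19,0,1]])

```text
clock: 15.03
tool_pos: [0.4409, -0.1452, 0.3346]
orientation: [0.988, 0.152, 0.001, 0.001]
force: [0.5, -0.8, -1.4]
opening: 0.19
```

```bash
python3 -c "
from h import *
to(.6486,-.2297,.141,17.5)"
```

```text
clk 15.03 tips [ 0.4409 -0.1452  0.1436] th 17.51 tilt 0.18 F [ 0.5 -0.8 -1.4] open 0.19 j6 -0.75
roll units 0.001 then tool xyz units [4.316 3.576 0.065]
```

>>> step_arm(plan=[[0.25,0.2,0,0,1],[0.5,0.4,0,0,1],[0.6,0.5,0,0,1],[0.6,0.5,0,0,1],[0.6,0.5,0,0,1],[0.6,0.5,0,0,1],[0.6,0.5,0,0,1],[0.4,0.33,0,0,1],[0.166,0.146,0,0,1],[0,0,0,0,1],[0,0,0,0,1]])

```text
clock: 15.95
tool_pos: [0.6481, -0.2295, 0.3313]
orientation: [0.988, 0.152, -0.001, -0.0]
force: [0.2, 0.9, -0.7]
opening: 0.188
```

```bash
python3 -c "
from h import *
to(.6486,-.2297,.0495,17.5)
snap('wrist','w8',draw=[circ(.6486,-.2297,.008,.042),circ(.6486,-.2297,.014,.021)])"
```

```text
clk 15.95 tips [ 0.6481 -0.2295  0.1403] th 17.51 tilt 0.08 F [ 0.2  0.9 -0.7] open 0.188 j6 -0.73
roll units 0.001 then tool xyz units [0.009 0.009 2.27 ]
```

View pics/w8.png

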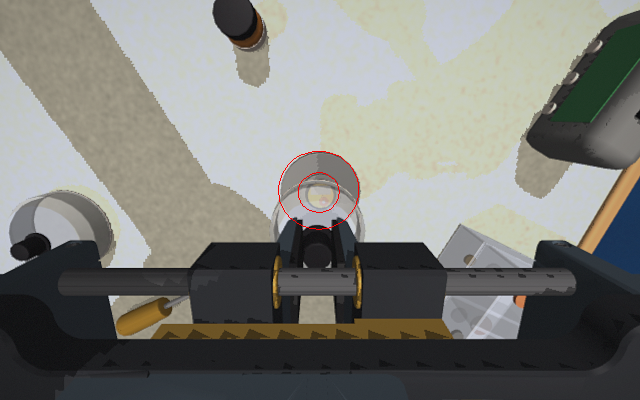

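The cover is held level and the small tray's outlines line up. Lowering, slowly at the end.

>>> step_arm(plan=[[0,0,0.4,0,1],[0,0,0.5,0,1],[0,0,0.5,0,1],[0,0,0.4,0,1],[0,0,0.2,0,1],[0,0,0.1,0,1],[0,0,0.06,0,1],[0,0,0.05,0,1],[0,0,0.03,0,1],[0,0,0,0,1],[0,0,0,0,1]])

```text
clock: 16.92
tool_pos: [0.6485, -0.2296, 0.2431]
orientation: [0.988, 0.152, 0.0, 0.0]
force: [-0.1, 0.6, -0.3]
opening: 0.185
```

```bash
python3 -c "
from h import *
to(.6486,-.2297,.0495,17.5)
snap('scene','s8',crop=(240,250,400,370),f=5)"
```

```text
clk 16.92 tips [ 0.6485 -0.2296  0.0521] th 17.51 tilt 0.05 F [-0.1  0.6 -0.3] open 0.185 j6 -0.73
roll units 0.002 then tool xyz units [0.001 0.003 0.064]
```

View pics/s8.png

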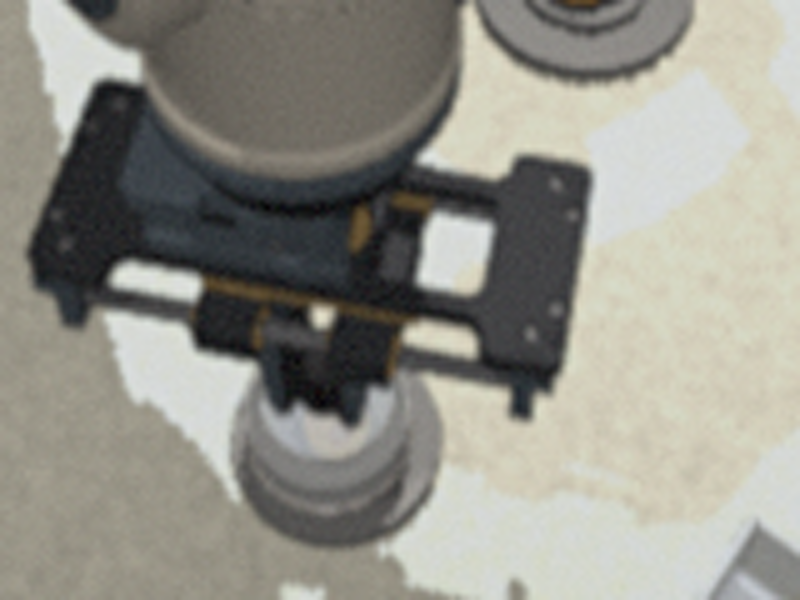

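>>> step_arm(plan=[[0,0,0.04,0,1],[0,0,0.03,0,1],[0,0,0,0,1],[0,0,0,0,1]])

```text
clock: 17.3
tool_pos: [0.6486, -0.2296, 0.2403]
orientation: [0.988, 0.152, 0.0, 0.0]
force: [-1.2, 1.0, 8.3]
opening: 0.189
```

```bash
python3 -c "
from h import *
to(.6486,-.2297,.0495,17.5)
snap('scene','s9',crop=(240,250,400,370),f=5)"
```

```text
clk 17.3 tips [ 0.6486 -0.2296  0.0493] th 17.51 tilt 0.06 F [-1.2  1.   8.3] open 0.189 j6 -0.73
roll units 0.001 then tool xyz units [-0.001  0.002 -0.004]
```

View pics/s9.png

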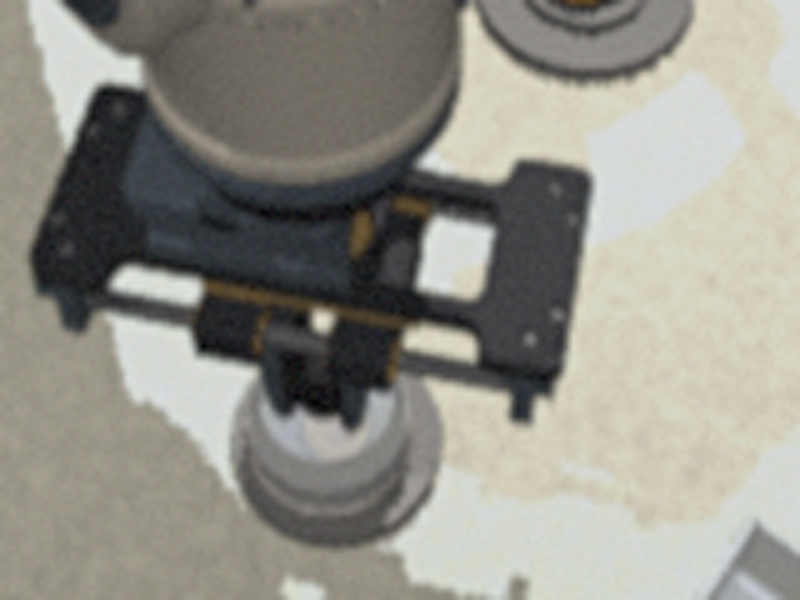

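It made contact with the tips at 49.3 mm, exactly the flange height. Releasing.

>>> step_arm(plan=[[0,0,0,0,0.4],[0,0,0,0,0],[0,0,0,0,-0.5],[0,0,0,0,-1],[0,0,0,0,-1],[0,0,0,0,-1],[0,0,-0.3,0,-1],[0,0,-0.6,0,-1],[0,0,-0.6,0,-1],[0,0,-0.5,0,-1]])

```text
clock: 18.18
tool_pos: [0.6485, -0.2296, 0.3221]
orientation: [0.988, 0.152, 0.0, 0.0]
force: [0.7, -0.3, 0.1]
opening: 0.887
```

```bash
python3 -c "
from h import *
to(.3993,-.3487,.13,17.5)
snap('wrist','w10',draw=[circ(.6486,-.2297,.008,.042),circ(.6486,-.2297,.008,.033)])"
```

```text
clk 18.18 tips [ 0.6485 -0.2296  0.1311] th 17.51 tilt 0.06 F [ 0.7 -0.3  0.1] open 0.887 j6 -0.73
roll units 0.001 then tool xyz units [-6.837  0.966  0.028]
```

View pics/w10.png

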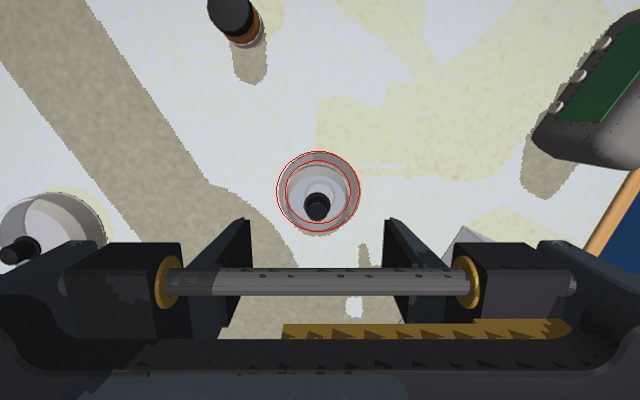

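>>> step_arm(plan=[[-0.337,0.046,0,0,-1],[-0.7,0.1,0,0,-1],[-0.8,0.115,0,0,-1],[-0.8,0.115,0,0,-1],[-0.8,0.115,0,0,-1],[-0.8,0.115,0,0,-1],[-0.8,0.115,0,0,-1],[-0.8,0.115,0,0,-1],[-0.7,0.1,0,0,-1],[-0.3,0.045,0,0,-1],[0,0,0,0,-1],[0,0,0,0,-1]])

```text
clock: 19.23
tool_pos: [0.3995, -0.3495, 0.3203]
orientation: [0.988, 0.152, 0.0, 0.0]
force: [0.3, 0.1, 0.6]
opening: 1.001
```

```bash
python3 -c "
from h import *
to(.3993,-.3487,.0455,17.5)
snap('wrist','w11',crop=(220,120,420,270),f=4,draw=[circ(.3993,-.3487,.062,.009),circ(.3993,-.3487,0,.044)])"
```

```text
clk 19.23 tips [ 0.3995 -0.3495  0.1293] th 17.43 tilt 0.05 F [0.3 0.1 0.6] open 1.001 j6 -1.14
roll units -0.014 then tool xyz units [ 1.000e-03 -2.100e-02  2.094e+00]
```

View pics/w11.png

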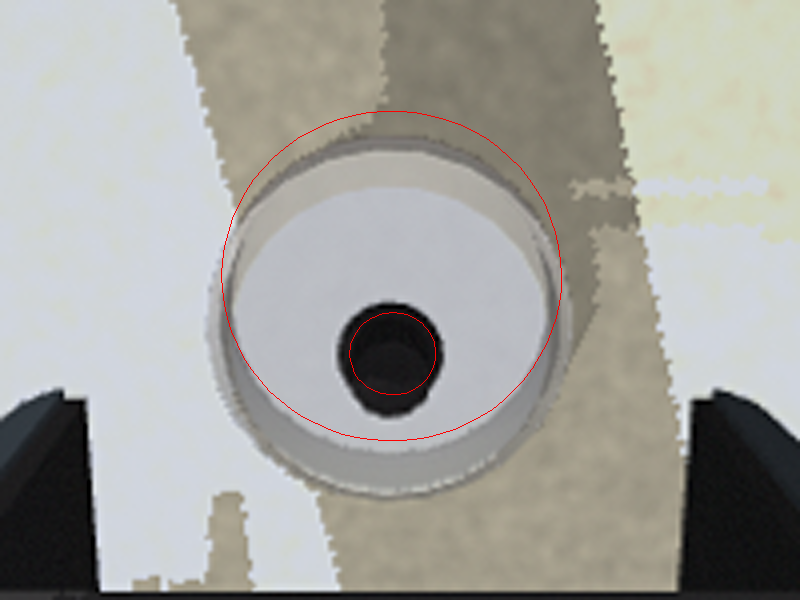

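The medium cover is about 4 mm lower in the image than predicted. I'll correct in tool +y, then descend and grip.

>>> step_arm(plan=[[0,0.08,0.4,0,-0.6],[0,0,0.5,0,-0.3],[0,0,0.5,0,0],[0,0,0.4,0,0],[0,0,0.2,0,0],[0,0,0.09,0,0],[0,0,0,0,0.2],[0,0,0,0,0.5],[0,0,0,0,0.7],[0,0,0,0,1],[0,0,0,0,1],[0,0,0,0,1],[0,0,0,0,1],[0,0,0,0,1],[0,0,0,0,1]])

```text
clock: 20.53
tool_pos: [0.4005, -0.3525, 0.2366]
orientation: [0.988, 0.152, 0.0, 0.0]
force: [0.6, 1.3, 7.1]
opening: 0.188
```

```bash
python3 -c "
from h import *
to(.6375,.024,.15,17.5)"
```

```text
clk 20.53 tips [ 0.4005 -0.3525  0.0456] th 17.5 tilt 0.05 F [0.6 1.3 7.1] open 0.188 j6 -1.14
roll units 0.0 then tool xyz units [ 8.482 -7.194 -2.611]
```

>>> step_arm(plan=[[0,0,-0.2,0,1],[0,0,-0.5,0,1],[0,0,-0.6,0,1],[0,0,-0.6,0,1],[0,0,-0.6,0,1],[0,0,-0.35,0,1],[0.2,-0.17,0,0,1],[0.42,-0.35,0,0,1],[0.6,-0.51,0,0,1],[0.6,-0.51,0,0,1],[0.6,-0.51,0,0,1],[0.6,-0.51,0,0,1],[0.6,-0.51,0,0,1]])

```text
clock: 21.62
tool_pos: [0.5019, -0.1896, 0.3496]
orientation: [0.988, 0.152, -0.0, -0.0]
force: [0.3, -1.4, -0.3]
opening: 0.184
```

```bash
python3 -c "
from h import *
to(.6375,.024,.15,17.5)"
```

```text
clk 21.62 tips [ 0.5019 -0.1896  0.1586] th 17.5 tilt 0.06 F [ 0.3 -1.4 -0.3] open 0.184 j6 -0.78
roll units 0.0 then tool xyz units [ 4.838 -4.073  0.214]
```

>>> step_arm(plan=[[0.6,-0.51,0,0,1],[0.6,-0.51,0,0,1],[0.6,-0.51,0,0,1],[0.6,-0.51,0,0,1],[0.6,-0.51,0,0,1],[0.6,-0.51,0,0,1],[0.6,-0.51,0.1,0,1],[0.44,-0.37,0.1,0,1],[0.2,-0.133,0,0,1],[0,0,0,0,1],[0,0,0,0,1]])

```text
clock: 22.53
tool_pos: [0.6368, 0.0221, 0.3416]
orientation: [0.988, 0.153, -0.001, 0.0]
force: [0.2, 0.6, -0.3]
opening: 0.187
```

```bash
python3 -c "
from h import *
to(.6375,.024,.0535,17.5)
snap('wrist','w12',crop=(220,120,420,270),f=4,draw=[circ(.6375,.024,.008,.054),circ(.6375,.024,.014,.032)])"
```

```text
clk 22.53 tips [0.6368 0.0221 0.1506] th 17.55 tilt 0.06 F [ 0.2  0.6 -0.3] open 0.187 j6 -0.37
roll units 0.01 then tool xyz units [ 0.032 -0.04   2.427]
```

View pics/w12.png

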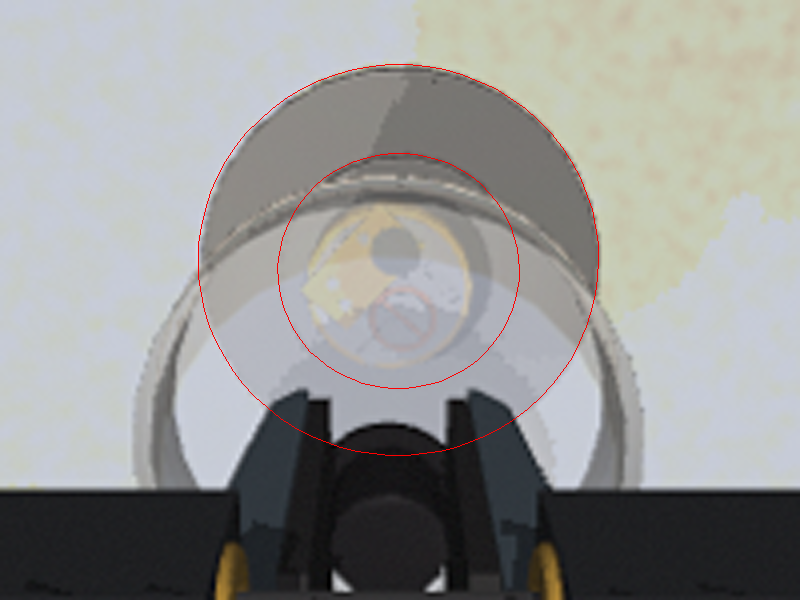

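The overlay confirms the middle tray at (0.6375, 0.024). Lowering.

>>> step_arm(plan=[[0.02,-0.03,0.4,0,1],[0,0,0.5,0,1],[0,0,0.5,0,1],[0,0,0.45,0,1],[0,0,0.25,0,1],[0,0,0.12,0,1],[0,0,0.08,0,1],[0,0,0.05,0,1],[0,0,0.04,0,1],[0,0,0.03,0,1],[0,0,0,0,1],[0,0,0,0,1]])

```text
clock: 23.58
tool_pos: [0.6376, 0.0234, 0.2457]
orientation: [0.988, 0.152, 0.0, 0.0]
force: [-0.6, 0.2, -0.5]
opening: 0.192
```

```bash
python3 -c "
from h import *
to(.6375,.024,.0535,17.5)"
```

```text
clk 23.58 tips [0.6376 0.0234 0.0547] th 17.51 tilt 0.03 F [-0.6  0.2 -0.5] open 0.192 j6 -0.36
roll units 0.002 then tool xyz units [ 0.001 -0.016  0.03 ]
```

>>> step_arm(plan=[[0,0,0.03,0,1],[0,0,0.01,0,1],[0,0,0,0,1],[0,0,0,0,1]])

```text
clock: 23.92
tool_pos: [0.6377, 0.0234, 0.2446]
orientation: [0.988, 0.152, 0.001, 0.0]
force: [-2.8, 0.9, 11.1]
opening: 0.186
```

```bash
python3 -c "
from h import *
to(.6375,.024,.0535,17.5)"
```

```text
clk 23.92 tips [0.6377 0.0234 0.0536] th 17.51 tilt 0.06 F [-2.8  0.9 11.1] open 0.186 j6 -0.36
roll units 0.003 then tool xyz units [-0.    -0.015  0.001]
```

Seated: contact came at the expected height. Release and rise.

>>> step_arm(plan=[[0,0,0,0,0.4],[0,0,0,0,0],[0,0,0,0,-0.5],[0,0,0,0,-1],[0,0,0,0,-1],[0,0,0,0,-1],[0,0,-0.3,0,-1],[0,0,-0.6,0,-1],[0,0,-0.6,0,-1],[0,0,-0.5,0,-1],[0,0,0,0,-1]])

```text
clock: 24.83
tool_pos: [0.6385, 0.0233, 0.3287]
orientation: [0.988, 0.152, 0.003, 0.001]
force: [0.9, -0.1, 0.1]
opening: 0.964
```

```bash
python3 -c "
from h import *
to(.3891,.3143,.13,17.5)
snap('wrist','w13',crop=(220,120,420,270),f=4,draw=[circ(.6375,.024,.008,.054),circ(.6375,.024,.008,.044)])"
```

```text
clk 24.83 tips [0.6385 0.0233 0.1377] th 17.51 tilt 0.37 F [ 0.9 -0.1  0.1] open 0.964 j6 -0.36
roll units 0.002 then tool xyz units [-3.76  -8.813  0.193]
```

View pics/w13.png

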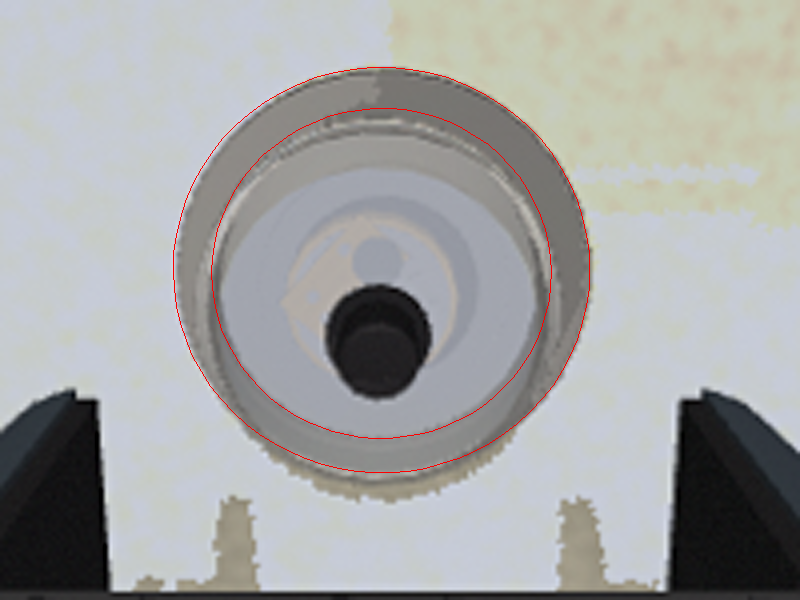

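The medium cover is seated. Its rim circle is about 2 mm off the tray centre. Moving to the large clear cover.

>>> step_arm(plan=[[-0.12,-0.283,0,0,-1],[-0.28,-0.65,0,0,-1],[-0.28,-0.656,0,0,-1],[-0.28,-0.656,0,0,-1],[-0.28,-0.656,0,0,-1],[-0.28,-0.656,0,0,-1],[-0.28,-0.656,0,0,-1],[-0.28,-0.656,0,0,-1],[-0.28,-0.656,0,0,-1],[-0.28,-0.656,0,0,-1],[-0.28,-0.656,0,0,-1],[-0.28,-0.656,0,0,-1],[-0.28,-0.656,0,0,-1],[-0.28,-0.656,0,0,-1],[0,0,0,0,-1],[0,0,0,0,-1]])

```text
clock: 26.22
tool_pos: [0.3866, 0.3147, 0.3232]
orientation: [0.988, 0.154, -0.001, 0.0]
force: [-0.1, -0.7, -0.7]
opening: 1.001
```

```bash
python3 -c "
from h import *
to(.3891,.3143,.0495,17.5)
snap('wrist','w14',crop=(220,120,420,270),f=4,draw=[circ(.3891,.3143,.066,.009),circ(.3891,.3143,0,.056)])"
```

```text
clk 26.22 tips [0.3866 0.3147 0.1322] th 17.66 tilt 0.09 F [-0.1 -0.7 -0.7] open 1.001 j6 0.26
roll units 0.032 then tool xyz units [0.057 0.029 2.067]
```

View pics/w14.png

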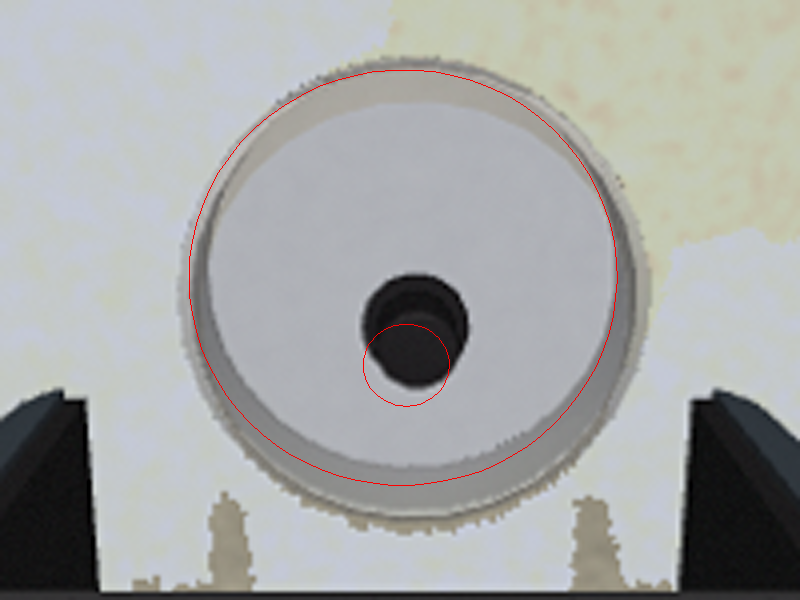

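The large cover's knob is about 2 mm right of and 3.5 mm above the prediction. Correcting and gripping.

>>> step_arm(plan=[[0.1,-0.05,0.4,0,-0.6],[0,0,0.5,0,-0.3],[0,0,0.5,0,0],[0,0,0.4,0,0],[0,0,0.2,0,0],[0,0,0.06,0,0],[0,0,0,0,0.2],[0,0,0,0,0.5],[0,0,0,0,0.7],[0,0,0,0,1],[0,0,0,0,1],[0,0,0,0,1],[0,0,0,0,1],[0,0,0,0,1],[0,0,0,0,1]])

```text
clock: 27.52
tool_pos: [0.3915, 0.3172, 0.2417]
orientation: [0.988, 0.152, 0.0, -0.0]
force: [-0.4, -1.3, 7.6]
opening: 0.186
```

```bash
python3 -c "
from h import *
to(.6445,.2352,.15,17.5)"
```

```text
clk 27.52 tips [0.3915 0.3172 0.0507] th 17.51 tilt 0.05 F [-0.4 -1.3  7.6] open 0.186 j6 0.26
roll units 0.002 then tool xyz units [ 5.416  3.857 -2.482]
```

>>> step_arm(plan=[[0,0,-0.2,0,1],[0,0,-0.5,0,1],[0,0,-0.6,0,1],[0,0,-0.6,0,1],[0,0,-0.4,0,1],[0,0,-0.2,0,1],[0.2,0.14,0,0,1],[0.45,0.32,0,0,1],[0.6,0.43,0,0,1],[0.6,0.43,0,0,1],[0.6,0.43,0,0,1],[0.6,0.43,0,0,1],[0.6,0.43,0,0,1],[0.6,0.43,0,0,1],[0.6,0.43,0,0,1],[0.42,0.3,0,0,1],[0.146,0.087,0,0,1],[0,0,0,0,1],[0,0,0,0,1]])

```text
clock: 29.1
tool_pos: [0.6441, 0.2349, 0.3399]
orientation: [0.988, 0.152, -0.001, 0.0]
force: [-0.1, 0.2, -0.4]
opening: 0.191
```

```bash
python3 -c "
from h import *
to(.6445,.2352,.0587,17.5)
snap('wrist','w15',crop=(220,120,420,270),f=4,draw=[circ(.6445,.2352,.008,.066),circ(.6445,.2352,.014,.044)])"
```

```text
clk 29.1 tips [0.6441 0.2349 0.1489] th 17.49 tilt 0.12 F [-0.1  0.2 -0.4] open 0.191 j6 -0.04
roll units -0.003 then tool xyz units [ 0.012 -0.005  2.256]
```

View pics/w15.png

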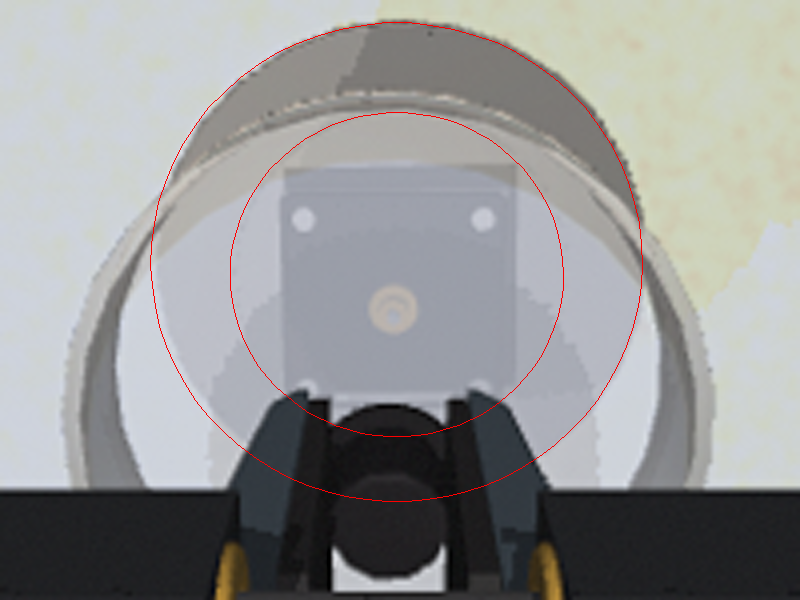

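The flange overlay matches and the quartz movement sits centred and square under the clear cover. Lowering.

>>> step_arm(plan=[[0.01,0,0.4,0,1],[0,0,0.5,0,1],[0,0,0.5,0,1],[0,0,0.35,0,1],[0,0,0.2,0,1],[0,0,0.1,0,1],[0,0,0.07,0,1],[0,0,0.05,0,1],[0,0,0.04,0,1],[0,0,0.02,0,1],[0,0,0,0,1],[0,0,0,0,1]])

```text
clock: 30.15
tool_pos: [0.6449, 0.2353, 0.2524]
orientation: [0.988, 0.152, 0.0, -0.0]
force: [0.0, -0.2, -1.2]
opening: 0.188
```

```bash
python3 -c "
from h import *
to(.6445,.2352,.0587,17.5)"
```

```text
clk 30.15 tips [0.6449 0.2353 0.0614] th 17.51 tilt 0.03 F [ 0.  -0.2 -1.2] open 0.188 j6 -0.04
roll units 0.001 then tool xyz units [-0.009 -0.001  0.069]
```

>>> step_arm(plan=[[0,0,0.035,0,1],[0,0,0.025,0,1],[0,0,0.015,0,1],[0,0,0,0,1],[0,0,0,0,1]])

```text
clock: 30.57
tool_pos: [0.6448, 0.2353, 0.2497]
orientation: [0.988, 0.152, 0.0, -0.0]
force: [-2.5, -0.3, 8.9]
opening: 0.186
```

```bash
python3 -c "
from h import *
to(.6445,.2352,.0587,17.5)"
```

```text
clk 30.57 tips [0.6448 0.2353 0.0587] th 17.51 tilt 0.03 F [-2.5 -0.3  8.9] open 0.186 j6 -0.04
roll units 0.001 then tool xyz units [-0.008 -0.001  0.001]
```

>>> step_arm(plan=[[0,0,0,0,0.4],[0,0,0,0,0],[0,0,0,0,-0.5],[0,0,0,0,-1],[0,0,0,0,-1],[0,0,0,0,-1],[0,0,-0.3,0,-1],[0,0,-0.6,0,-1],[0,0,-0.6,0,-1],[0,0,-0.6,0,-1],[0,0,-0.4,0,-1],[0,0,0,0,-1]])

```text
clock: 31.57
tool_pos: [0.6455, 0.2355, 0.3541]
orientation: [0.988, 0.152, 0.003, -0.0]
force: [0.8, 0.9, -0.1]
opening: 0.993
```

```bash
python3 -c "
from h import *
to(.42,.2,.2,17.5)
snap('wrist','w16',crop=(220,120,420,270),f=4,draw=[circ(.6445,.2352,.008,.066),circ(.6445,.2352,.008,.056)])"
```

```text
clk 31.57 tips [0.6455 0.2355 0.1631] th 17.51 tilt 0.36 F [ 0.8  0.9 -0.1] open 0.993 j6 -0.04
roll units 0.002 then tool xyz units [-5.643 -0.849 -0.923]
```

View pics/w16.png

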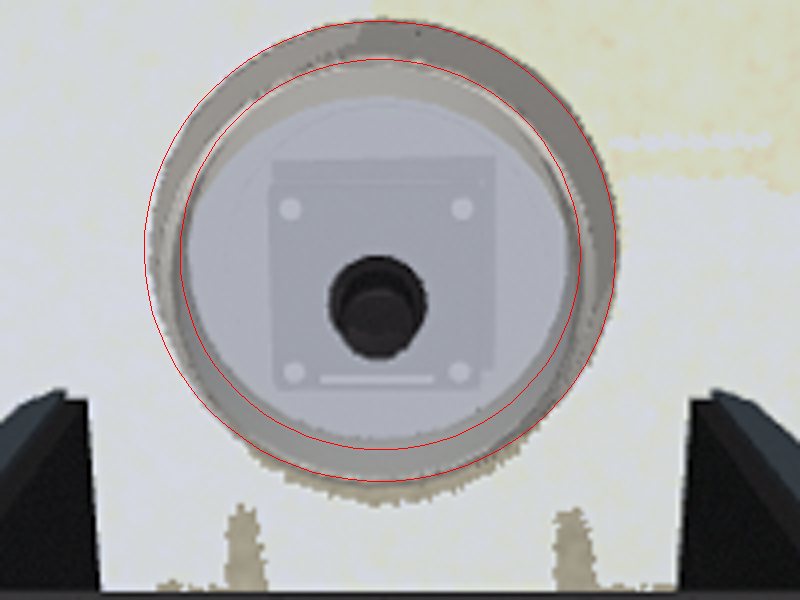

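The large cover is centred and home on its flange. I'll back the arm off so the top camera can check everything.

>>> step_arm(plan=[[-0.4,-0.1,-0.1,0,-1],[-0.7,-0.4,-0.1,0,-1],[-0.7,-0.4,-0.1,0,-1],[-0.7,-0.4,-0.1,0,-1],[-0.7,-0.4,-0.1,0,-1],[-0.7,-0.4,-0.1,0,-1],[-0.7,-0.4,-0.1,0,-1],[-0.5,-0.4,-0.1,0,-1],[-0.4,-0.4,-0.1,0,-1],[0,-0.4,0,0,-1],[0,0,0,0,-1],[0,0,0,0,-1]])

```text
clock: 32.62
tool_pos: [0.3901, 0.3105, 0.3849]
orientation: [0.988, 0.153, -0.0, 0.0]
force: [-0.5, -0.6, 0.2]
opening: 1.0
```

```bash
python3 -c "
from h import *
to(.42,.2,.2,17.5)
d=[circ(.6445,.2352,.008,.066),circ(.6445,.2352,.008,.056),circ(.6375,.024,.008,.054),circ(.6375,.024,.008,.044),circ(.6486,-.2297,.008,.042),circ(.6486,-.2297,.008,.033),circ(.539,-.1035,.056,.017),circ(.5339,.111,.03,.0165)]
snap('top','t17',crop=(230,125,490,265),f=3,draw=d)
snap('scene','s17',crop=(230,130,450,370),f=2.4)"
```

```text
clk 32.62 tips [0.3901 0.3105 0.1939] th 17.59 tilt 0.02 F [-0.5 -0.6  0.2] open 1.0 j6 0.25
roll units 0.019 then tool xyz units [-0.117  2.861 -0.153]
```

View pics/t17.png

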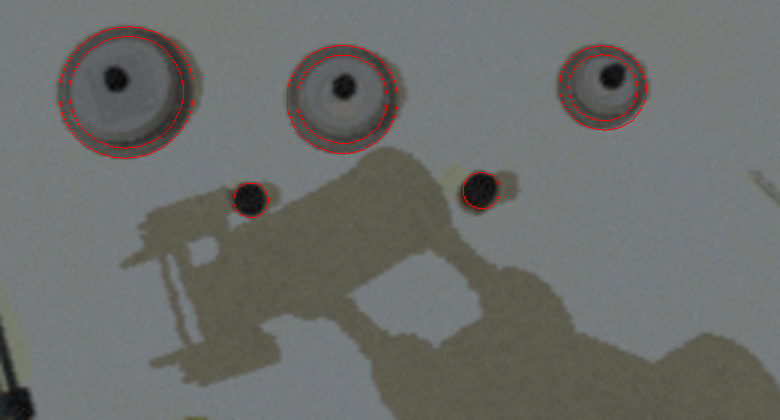

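View pics/s17.png

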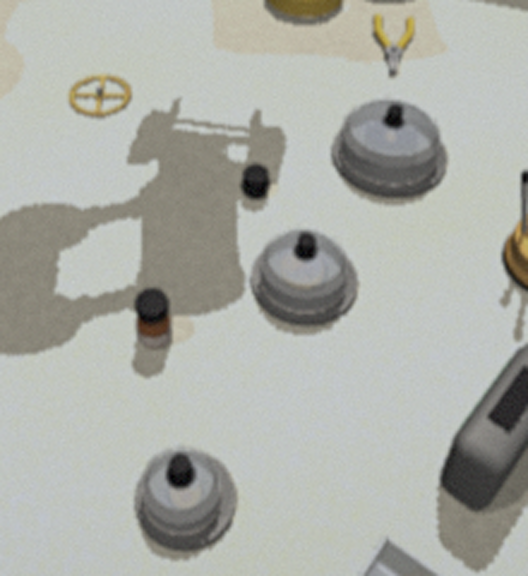

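```bash
python3 -c "
from h import *
c=vision.calibration('top')
for u,v,z in((116,79,.074),(344,86,.07),(613,76,.066)): print(back(c,230+u/3,125+v/3,z).round(4))"
```

```text
[0.639  0.2336 0.074 ]
[0.6333 0.0223 0.07  ]
[ 0.6437 -0.2271  0.066 ]
```

```bash
python3 -c "
from h import *
print(order.job_done())"
```

```text
the job is handed in; nothing more can be done
None
```

The job is handed in at about 33 s of the 125 s. Both movements are on their pads, and all three trays have their own-size clear cover on. No verdict was reported, so what follows is from my own checks.

- **Movements:** The quartz movement sits square and centred on its pad. The pocket-watch movement lies flat, about 4 mm off its pad's centre (the limit is 12 mm).
- **Covers:** Each cover met its tray at the height expected for its rim on the flange, and all three look level in the last pictures.
- **Centring:** The camera views disagree slightly. The wrist pictures put the covers within about 2 mm of centre. The top camera puts all three knobs about 5 mm nearer the robot. The similar shift on all three suggests camera error, and either reading is well inside the 15 mm limit.
- **Left alone:** The oil bottle and loupe still match their starting outlines. The yellow look-alike cover was not touched.

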